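Load a board carrier onto the inspection rails and lock it

TASK

Slide the board carrier, without lifting it, along the blue loading plate until it drops onto the two narrow raised rails, lying flat and square against the yellow fence, and press it firmly home against the black end stop for a moment, without ramming it. Then lock it in by putting the red keeper collar over the steel post, all the way down, and let go. Leave the other things on the bench where they are.

Things in the scene. Friction and masses are not known exactly. Their poses are not given: they have to be found in the camera images.
- fixture: Fixed loading fixture, placed and turned differently each time. Origin on the table under the lane's centreline, where plate ends and rails begin; +y is the direction of travel, +x points to the fence. Blue plate: top 50 mm high, x -100 to +50, y -235 to 0 mm. Yellow fence along plate and rails: inner face at x = +50 mm, top 60 mm high.
- rails_start (a point): Point on the lane's centreline where the two aluminium rails begin (fixture x 0, y 0), at their top, 47 mm high: 3 mm below the plate. Rails run along +y to the end stop, 12 mm wide each, centred at x = +42 and -40 mm, open between: a carrier more than 12 mm off the fence falls in. From plate end to end stop is 145 mm: 5 mm more than the carrier.
- end_stop: Fixed rigid black bar across the rail ends, 100 mm wide, 12 mm thick, top 62 mm high; origin at the lower edge centre of the face that looks at the carrier (fixture x 0, y +145 mm, z 47 mm).
- home (a point): Point fixed on the fixture (x 0, y +75 mm, 47 mm high), axes as the fixture's: the carrier's origin comes here when it is on the rails, touching both the fence and the end stop.
- post_foot (a point): Foot of the steel keeper post, 52 mm high, at fixture x -68, y -21 mm: the collar's origin comes here when fully down. The post is 20 mm in diameter with a tapered tip, its top 86 mm above the table. The collar passes the carrier's rear corner only when the carrier is home, else it lands on the carrier.
- carrier: Flat aluminium tray with a green circuit board, 100 mm (its x) by 140 mm (its y) by 12 mm high; origin at the centre of its underside. Starts flat on the plate, about 8 to 40 mm off the fence and skewed by up to 0.18 rad, its +y roughly along the travel. 0.25 to 0.5 kg, sliding friction not known; a push of under 6 N slides it. Too wide to grip.
- collar: Red painted steel tube standing upright on the table, outer diameter 50 mm, bore 24 mm, 60 mm tall, 0.15 kg; origin at the centre of its lower end.
- flux_jar: White jar with blue cap, diameter 54 mm, 65 mm tall; bystander that may stand in any of the three spots of collar, jar and spool. Origin under its centre.
- spool: Grey solder spool standing on its flange, diameter 60 mm, 50 mm tall; bystander, may swap spots with collar and jar. Origin under its centre.
- yellow_bottle: Yellow bottle, diameter 66 mm, 130 mm tall, bystander. Origin under its centre.
- screwdriver: Screwdriver lying on the table, about 200 mm long, bystander. Origin under its middle.
- can: Steel can, diameter 66 mm, 100 mm tall, bystander. Origin under its centre.
There are look-alikes about, which are no part of the job. There is more than one size of the carrier; the job needs the larger.

How it is judged (in metres and radians):
On the way:
1. the carrier lies flat on both rails beside the fence and is pressed against the end stop with more than 3 N for 0.2 s (x of carrier in the frame of home between -0.003 and 0.003 m and y of carrier in the frame of home between -0.003 and 0.003 m and z of carrier in the frame of home below 0.0015 m and angle between the y axis of carrier and the y axis of fixture, either way round below 0.04 rad and contact force between carrier and end_stop above 3 N), for 0.2 s.
At the end, for the whole second after the job is handed in: The carrier is at rest, flat on both rails (height within 1.5 mm), within 3 mm of home along and across the rails and within 0.04 rad of square; the collar is at rest, fully down on the post (within 3 mm of its foot), upright (x of carrier in the frame of home between -0.003 and 0.003 m and y of carrier in the frame of home between -0.003 and 0.003 m and z of carrier in the frame of home below 0.0015 m and angle between the y axis of carrier and the y axis of fixture, either way round below 0.04 rad and angle between carrier's own z axis and vertical below 0.02 rad and linear speed of each of carrier, collar below 0.01 m/s and horizontal distance between collar and post_foot below 0.005 m and z of collar in the frame of post_foot below 0.003 m and angle between collar's own z axis and vertical below 0.08 rad); the robot touches nothing.
It fails at once if the carrier is lifted (more than 15 mm above the plate) or tipped by more than 0.15 rad (height (world z) of carrier above 0.065 m or angle between carrier's own z axis and vertical above 0.15 rad).
It fails at once if the carrier is rammed against the end stop with more than 35 N (contact force between carrier and end_stop above 35 N).
It fails at once if another thing on the bench is moved by more than 30 mm (distance of any of flux_jar, spool, yellow_bottle, screwdriver, can from where it was at the start of the episode above 0.03 m).
It also fails if it takes over 67 s, if anything falls off the work surface, if the arm or the gripper's body presses on something with over 40 N, if the wrist force passes 120 N, or if a joint passes its speed limit or range.

ROBOT

A 6-joint arm with a two-finger parallel gripper is mounted at the origin on the work surface. World frame = base frame: x ahead of the robot, y to its left, z up, the work surface at z = 0. Lengths are in mm, angles in rad, forces in N, time in s.
With the tool pointing down it reaches from about 350 to 850 mm from the base axis. Payload 8.1 kg.
Tool frame: the origin (TCP) lies on the centre line of the jaws, within the pads' length; the fingertips stand 14 mm ahead of it and the grasp point (between the pads) lies 5 mm behind it (ctrl.tcp_to_tips is the distance from the TCP to the fingertips, in mm); z points along the fingers, y is the line along which they close (so a half turn about z gives the same grasp; the last joint's range is limited). The gripper opens to 93 mm and grips with 3 to 60 N. Pads are 15 mm wide; open, the fingers measure 128 mm over their backs; the gripper's body (75 mm by 188 mm) begins 65 mm behind the grasp point.
Start: joints at [1.225, 0.13, 1.488, -0, 1.523, -0.085], TCP at [154.69, 579.721, 232.635] pointing down, gripper open.
Joint ranges: [-2.96, 2.96], [-0.89, 2.26], [0.02, 2.5], [-1.34, 4.48], [0, 2.73], [-2.66, 2.66]. Speed limits (rad/s): [2.39, 2.39, 2.79, 3.14, 3.14, 3.14].

INTERFACE

Orientations are given as a 3x3 rotation matrix whose columns are the frame's x, y, z axes.
In Python, from workcell import ctrl gives the robot as it stands.
- The arm moves only by the tool send_rows, never from a script. Its arguments are lists of equal length, an entry for each row: "slide": the shift along the tool's x, y, z scaled (see below), a list of three; "twist": the turn about the tool's z scaled (see below). A call has 1 to 5 rows; each row is the pose to reach, as a shift and turn from the pose commanded when the call began, along the tool's axes at that moment; what a row does not reach only later rows make up. The controller multiplies each number of a shift by 0.1 m and each number of a turn by 2 rad. A row lasts 1/8 s, in which the tool goes at most 62.5 mm and 10.7 degrees, less where a joint would pass 70% of its speed; a pose out of reach is approached as far as the arm can. A call with a number of a shift or a turn outside -1 to 1 is refused whole. A call with a gripper value outside its range is refused whole. "hand" is the opening, from 0 (shut) to 1 (fully open), set as the call begins (left out, the last holds). The fingers move at their own pace and stop on an object; "grip_force" is the grip in N (left out, the last holds). Time passes only in rows, so rows that repeat a pose let the fingers close. It gives the time, the measured TCP pose, the force, the opening and the grip force at its end, in the units of the state.
- ctrl.get_state(): the state, without advancing time (a new reading comes with each control period).
- ctrl.camera(name): name is "side" or "top"; returns a dict with "pixels" (400x640x3 uint8, red, green, blue), "fov_y" (degrees; the focal length in pixels is half the picture's height over the tangent of half this angle, whatever the lens; pixels are square), "cx", "cy" (the principal point, pixels), "R" (3x3) and "t" (3): a world point X has camera coordinates R X + t. Camera axes: x right, y down, z forward; pixel columns grow to the right and rows downward; lengths in mm; the calibration is good to about 2 mm. A picture is of the moment at which its call begins. There is no depth.
- ctrl.sign_off(): hands the job in; it is judged then, once.
The state is a dict: "t": time; "joint_pos": joint angles; "qd": joint speeds; "tau": joint torques, N m; "position": TCP position; "ee_rot": TCP orientation; "ft_force": force on the tool from outside, world axes, zero at the start; "wrist_torque": the same for the moment, N m; "finger_gap": finger opening in mm; "finger_force": force on a finger pad.
Only numpy, scipy, OpenCV 4.12 (cv2) and the standard library are available. Lean on these libraries where they do the work, as an engineer would, in place of code of your own. Each camera call takes 0.05 s, during which the arm holds its last target. There are 200 camera calls.

## Working session

There is one attempt and no reset: what is moved stays moved. The work goes in short steps, Python scripts to look and compute and a tool call to move; the robot and the scene stay as the last step left them, time stands still between calls to the robot, and variables do not carry over. Pictures are saved under pics/ and viewed, at most 10 in all, crops included, and the job is handed in when it is done.

Besides the shell and the picture viewer there is one more tool, called after "Call:" as a command line: name --pt "numbers of a row" for each row, then --argument value for the rest. send_rows: Moves the arm, as the interface text tells. Its arguments: {"type":"object","properties":{"slide":{"type":"array"},"twist":{"type":"array"},"hand":{"type":"number"},"grip_force":{"type":"number"}},"required":["slide","twist"]}

```bash
mkdir -p pics; python3 - <<'E'
from workcell import ctrl
import cv2,pickle
for n in("top","side"):
    c=ctrl.camera(n); cv2.imwrite(f"pics/{n}0.png",c["pixels"][:,:,::-1]); pickle.dump(c,open(n+"0.pkl","wb"))
    print(n,c["fov_y"],c["cx"],c["cy"],c["R"],c["t"],[k for k in c])
s=ctrl.get_state();print(s)
E
```

```text
top 43.15244336491064 319.7178115996781 209.35158272288507 [[-0.01196802 -0.99983245  0.01385081]
 [-0.98218572  0.0091567  -0.18768955]
 [ 0.18753128 -0.01585034 -0.98213074]] [ -31.06614974  562.95922759 1549.63935668] ['pixels', 'fov_y', 'cx', 'cy', 'R', 't']
side 48.656360089566284 321.59772905371767 192.7195666566319 [[ 0.74027932 -0.67186417  0.02418803]
 [-0.3744384  -0.44191439 -0.81517333]
 [ 0.55837479  0.59439903 -0.57871183]] [-417.80281055  241.59868971 1056.66051486] ['pixels', 'fov_y', 'cx', 'cy', 'R', 't']
{'t': 0.1, 'joint_pos': array([ 1.22462286e+00,  1.31113476e-01,  1.48920353e+00, -2.35226531e-05,
        1.52297706e+00, -8.53938002e-02]), 'qd': array([-8.33224116e-05, -9.80789720e-04, -2.40571630e-03,  2.58232571e-03,
       -3.37077431e-04, -6.74573066e-04]), 'tau': array([ 1.50657550e-03, -5.61340392e+01, -4.93098092e+01,  7.70685752e-02,
        2.91302166e-02, -9.09764168e-06]), 'position': array([154.51286652, 579.2450948 , 231.65748662]), 'ee_rot': array([[-9.66189508e-01,  2.57832362e-01, -5.55189718e-04],
       [ 2.57832931e-01,  9.66188177e-01, -1.60845638e-03],
       [ 1.21705634e-04, -1.69721987e-03, -9.99998552e-01]]), 'ft_force': array([ 0.28548591, -0.55832099,  0.1768232 ]), 'wrist_torque': array([-0.06776808, -0.03193829,  0.06766197]), 'finger_force': 0.0, 'finger_gap': 93.15713207643348}
```

View pics/top0.png

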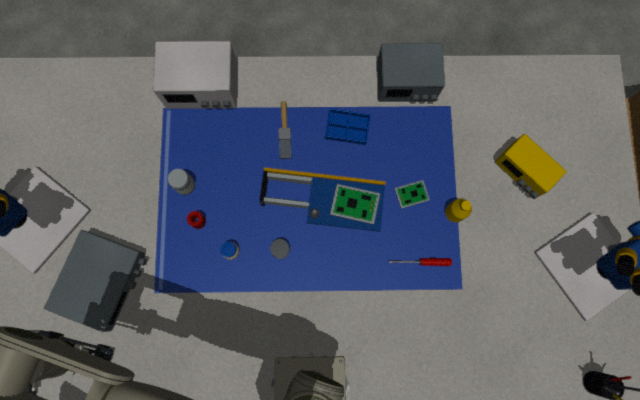

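View pics/side0.png

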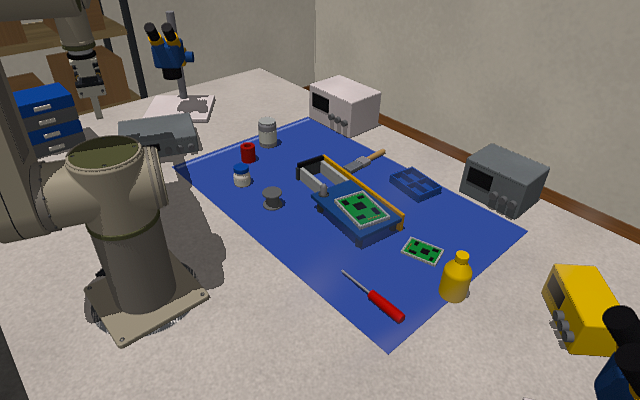

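Top view: the carrier candidates are the large board on the plate at about (355,204) and a smaller loose one at (412,194). I choose the one on the plate. The collar candidates are the red tube at (196,219), the screwdriver's red handle at (435,261) and the blue-capped jar at (229,249). I choose the tube. The stop is at about (264,188) and travel is toward image left.

```bash
python3 - <<'E'
import cv2
a=cv2.imread("pics/top0.png")
cv2.imwrite("pics/c1.png",cv2.resize(a[160:240,250:400],None,fx=5,fy=5,interpolation=cv2.INTER_CUBIC))
b=cv2.imread("pics/side0.png")
c=cv2.resize(b[145:255,290:415],None,fx=5,fy=5,interpolation=cv2.INTER_CUBIC)
d=cv2.resize(a[205:235,180:215],None,fx=8,fy=8,interpolation=cv2.INTER_CUBIC)
e=cv2.resize(b[135:170,232:267],None,fx=8,fy=8,interpolation=cv2.INTER_CUBIC)
import numpy as np
p=np.zeros((550,800,3),np.uint8);p[:,:625]=c;
p2=np.zeros((280,560,3),np.uint8);p2[:240,:280]=d;p2[:,280:]=e
cv2.imwrite("pics/c2.png",p[:,:625]);cv2.imwrite("pics/c3.png",p2)
E
```

```text
(no output)
```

View pics/c1.png

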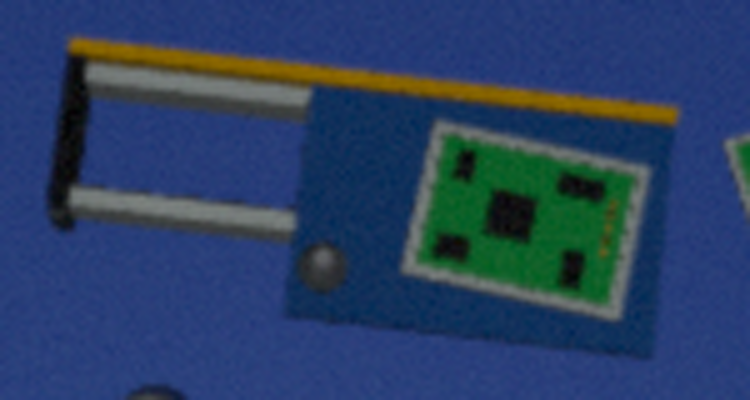

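View pics/c3.png

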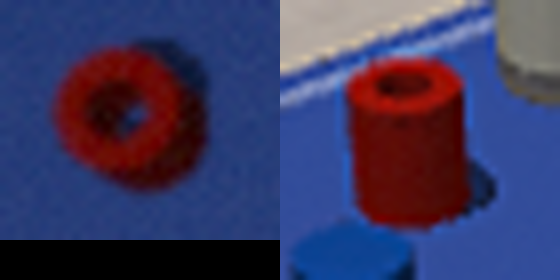

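The crops confirm it. The carrier's corners are at crop (437,121), (651,166), (620,320) and (403,272). The post tip is at (323,264). The red collar is upright with its bore showing.

```bash
cat > h.py <<'E'
import numpy as np,pickle
from scipy.optimize import least_squares
def proj(c,X):
    f=200/np.tan(np.radians(c["fov_y"]/2)); P=np.atleast_2d(X)@np.array(c["R"]).T+c["t"]
    return P[:,:2]/P[:,2:]*f+[c["cx"],c["cy"]]
def back(c,uv,z):
    f=200/np.tan(np.radians(c["fov_y"]/2)); R=np.array(c["R"])
    d=R.T@np.r_[(np.array(uv)-[c["cx"],c["cy"]])/f,1]; o=-R.T@np.array(c["t"])
    return o+d*(z-o[2])/d[2]
def place(p,X):
    X=np.atleast_2d(X).astype(float); C,S=np.cos(p[2]),np.sin(p[2])
    return np.c_[X[:,0]*C-X[:,1]*S+p[0],X[:,0]*S+X[:,1]*C+p[1],X[:,2]]
def fit(c,X,uv,p0):
    g=lambda p:(proj(c,place(p,X))-uv).ravel()
    r=least_squares(g,p0,loss="soft_l1",f_scale=.5); return r.x,g(r.x).reshape(-1,2)
E
python3 - <<'E'
from h import *
top=pickle.load(open("top0.pkl","rb"));side=pickle.load(open("side0.pkl","rb"))
cr=lambda u:np.array([250,160])+(np.array(u)+.5)/5-.5
X=[(-100,0,50),(-100,-235,50),(50,-235,60),(-68,-21,86),(48,0,47),(-34,0,47),(50,145,62)]
uv=cr([(286,317),(652,356),(676,123),(323,264),(312,88),(297,211),(87,62)])
p,r=fit(top,X,uv,[650,0,0]);print(p.round(3),r.round(2).tolist())
q,r=fit(top,[(50,70,12+50),(50,-70,62),(-50,-70,62),(-50,70,62)],cr([(437,121),(651,166),(620,320),(403,272)]),[650,-80,0])
print(q.round(3),r.round(2).tolist())
C,S=np.cos(p[2]),np.sin(p[2]);d=q[:2]-p[:2];print("carrier in fixture",C*d[0]+S*d[1],-S*d[0]+C*d[1],q[2]-p[2])
print("collar",back(top,np.array([180,205])+(np.array([118,116])+.5)/8-.5,60),back(side,np.array([232,135])+(np.array([125,86])+.5)/8-.5,60))
for n,X in dict(home=(0,75,47),post=(-68,-21,52),postT=(-68,-21,86),pl=(-100,-235,50)).items(): print(n,place(p,[X]),proj(side,place(p,[X])))
for n,u in dict(jar=(230,244),spool=(280,244),bottle=(459,200),can=(180,175)).items(): print(n,back(top,u,dict(jar=65,spool=50,bottle=130,can=100)[n]))
E
```

```text
[ 6.19388e+02 -7.05600e+00 -1.19000e-01] [[-0.18, -0.1], [0.63, 0.08], [0.18, -0.02], [0.17, -0.78], [-0.25, 0.74], [-0.06, 0.94], [-0.32, -0.67]]
[ 5.78887e+02 -1.49199e+02 -2.28000e-01] [[-0.21, -0.03], [0.06, 0.3], [0.15, -0.16], [-0.01, -0.07]]
carrier in fixture -23.398453842527083 -145.93707524986618 -0.10939879042570266
collar [534.03837353 356.49618675  60.        ] [535.46633128 353.6286961   60.        ]
home [[628.26248225  67.41736066  47.        ]] [[322.57209509 173.48641714]]
post [[549.38137837 -19.86248496  52.        ]] [[322.76783543 193.48201492]]
postT [[549.38137837 -19.86248496  86.        ]] [[323.06497187 184.07560424]]
pl [[ 492.28556533 -228.57297376   50.        ]] [[360.04565237 237.27700256]]
jar [453.70638387 242.42818775  65.        ]
spool [453.9382527   88.62271313  50.        ]
bottle [ 572.97412698 -459.39684346  130.        ]
can [666.33163741 396.16103541 100.        ]
```

View pics/c2.png

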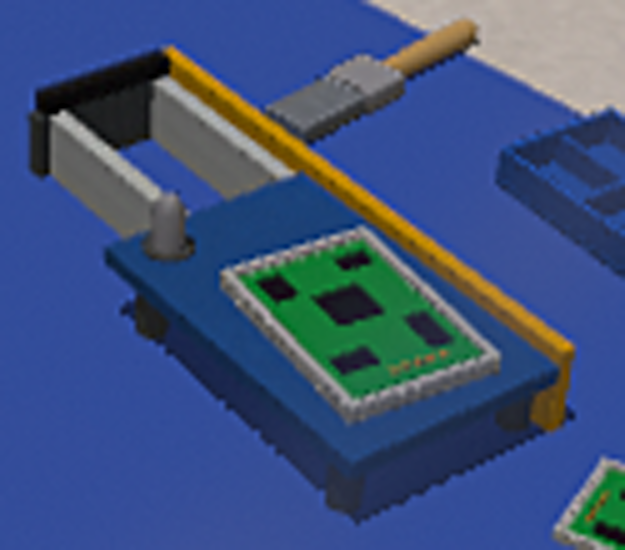

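Fixture pose is about (619.4, -7.1, -0.119 rad), and the side view agrees within about 1.5 mm. The carrier sits at fixture (-23,-146) with a skew of -0.11 rad. I'll align the tool with the fixture, then travel to the carrier's outer side.

Call:
send_rows --pt "0 0 0" --pt "0 0 0" --twist '[-0.071,-0.071]' --hand 1

```text
t: 0.35
position: [154.6, 579.4, 232.1]
ee_rot: [[-0.993, 0.119, -0.0], [0.119, 0.993, -0.001], [0.0, -0.001, -1.0]]
ft_force: [-0.6, -0.5, -0.2]
finger_gap: 93.1
finger_force: 0.0
```

Call:
send_rows --pt "-0.3 -0.48 0" --pt "-0.61 -0.96 0" --pt "-0.61 -0.96 0" --twist '[0,0,0]'

```text
t: 0.72
position: [205.0, 474.3, 232.0]
ee_rot: [[-0.992, 0.125, -0.0], [0.125, 0.992, -0.002], [-0.0, -0.002, -1.0]]
ft_force: [-0.2, 0.7, -0.9]
finger_gap: 93.3
finger_force: 0.0
```

Call:
send_rows --pt "-0.3 -0.48 0" --pt "-0.61 -0.96 0" --pt "-0.61 -0.96 0" --twist '[0,0,0]'

```text
t: 1.1
position: [254.4, 372.9, 232.8]
ee_rot: [[-0.992, 0.125, 0.001], [0.125, 0.992, 0.0], [-0.001, 0.0, -1.0]]
ft_force: [-0.6, 0.1, 0.6]
finger_gap: 92.7
finger_force: 0.0
```

```bash
cat > st.py <<'E'
from workcell import ctrl
import numpy as np
P=[619.388,-7.056,-.119]
s=ctrl.get_state();d=s["position"][:2]-P[:2];C,S=np.cos(P[2]),np.sin(P[2]);R=s["ee_rot"];f=s["ft_force"]
print("t",round(s["t"],2),"fix",(C*d[0]+S*d[1]).round(2),(-S*d[0]+C*d[1]).round(2),"z",s["position"][2].round(2),"tooly ang-fix",(np.arctan2(R[1,1],R[0,1])-P[2]).round(4),
"Ffix",(C*f[0]+S*f[1]).round(1),(-S*f[0]+C*f[1]).round(1),f[2].round(1),"gap",round(s["finger_gap"],1),"j6",s["joint_pos"][5].round(2),"tilt",R[:2,2].round(4))
E
python3 st.py
```

```text
t 1.1 fix -407.54 333.94 z 232.84 tooly ang-fix 1.5648 Ffix -0.6 0.1 0.6 gap 92.7 j6 -0.59 tilt [0.0007 0.0001]
```

Call:
send_rows --pt "-0.31 -0.48 0" --pt "-0.61 -0.96 0" --pt "-0.61 -0.96 0" --twist '[0,0,0]'

```text
t: 1.48
position: [303.7, 270.7, 233.0]
ee_rot: [[-0.992, 0.125, 0.001], [0.125, 0.992, 0.0], [-0.001, 0.0, -1.0]]
ft_force: [0.7, 0.9, 0.0]
finger_gap: 92.7
finger_force: 0.0
```

Call:
send_rows --pt "-0.31 -0.48 0" --pt "-0.61 -0.96 0" --pt "-0.61 -0.96 0" --twist '[0,0,0]'

```text
t: 1.85
position: [352.9, 168.2, 233.0]
ee_rot: [[-0.992, 0.125, 0.001], [0.125, 0.992, 0.0], [-0.001, 0.0, -1.0]]
ft_force: [0.2, -0.4, -0.7]
finger_gap: 93.0
finger_force: 0.0
```

Call:
send_rows --pt "-0.31 -0.48 0" --pt "-0.61 -0.96 0" --pt "-0.61 -0.96 0" --twist '[0,0,0]'

```text
t: 2.22
position: [401.9, 66.2, 232.7]
ee_rot: [[-0.992, 0.123, 0.0], [0.123, 0.992, 0.0], [-0.0, 0.0, -1.0]]
ft_force: [-0.3, -0.0, 0.1]
finger_gap: 92.6
finger_force: 0.0
```

Call:
send_rows --pt "-0.31 -0.48 0" --pt "-0.61 -0.96 0" --pt "-0.61 -0.96 0" --twist '[0,0,0]'

```text
t: 2.6
position: [451.1, -35.5, 232.4]
ee_rot: [[-0.993, 0.121, -0.0], [0.121, 0.993, 0.001], [0.001, 0.0, -1.0]]
ft_force: [-0.5, 0.2, 0.4]
finger_gap: 93.0
finger_force: 0.0
```

Call:
send_rows --pt "-0.3 -0.48 0" --pt "-0.6 -0.96 0" --pt "-0.6 -0.96 0" --pt "-0.6 -0.96 0" --twist '[0,0,0,0]'

```text
t: 3.1
position: [498.4, -135.3, 232.3]
ee_rot: [[-0.993, 0.117, -0.001], [0.117, 0.993, 0.001], [0.001, 0.001, -1.0]]
ft_force: [0.6, 0.6, 0.6]
finger_gap: 93.2
finger_force: 0.0
```

```bash
python3 st.py
```

```text
t 3.1 fix -104.9 -141.74 z 232.33 tooly ang-fix 1.5723 Ffix 0.5 0.7 0.6 gap 93.2 j6 -1.82 tilt [-0.0007  0.0015]
```

Call:
send_rows --pt "0 -0.04 0.45" --pt "0 -0.04 0.85" --pt "0 -0.04 0.85" --twist '[0,0,0]'

```text
t: 3.48
position: [495.2, -138.7, 144.6]
ee_rot: [[-0.993, 0.117, -0.006], [0.116, 0.993, 0.003], [0.006, 0.002, -1.0]]
ft_force: [-0.6, -0.2, 0.5]
finger_gap: 92.6
finger_force: 0.0
```

Call:
send_rows --pt "0 0 0.4" --pt "0 0 0.75" --pt "0 0 0.79" --pt "0 0 0.79" --twist '[0,0,0,0]'

```text
t: 3.98
position: [498.9, -141.7, 70.9]
ee_rot: [[-0.993, 0.118, 0.002], [0.118, 0.993, -0.001], [-0.002, -0.0, -1.0]]
ft_force: [-0.6, -0.3, -0.1]
finger_gap: 92.8
finger_force: 0.0
```

```bash
python3 st.py
```

```text
t 3.98 fix -103.69 -148.02 z 70.89 tooly ang-fix 1.5718 Ffix -0.5 -0.3 -0.1 gap 92.8 j6 -1.83 tilt [ 0.0022 -0.0007]
```

Call:
send_rows --pt "0 0 0.02" --pt "-0.1 0 0.02" --pt "-0.2 0 0.02" --pt "-0.3 0 0.02" --pt "-0.38 0 0.02" --twist '[0,0,0,0,0]'

```text
t: 4.6
position: [535.8, -146.5, 66.5]
ee_rot: [[-0.993, 0.118, -0.001], [0.118, 0.993, 0.0], [0.001, 0.0, -1.0]]
ft_force: [-2.9, -0.2, 2.6]
finger_gap: 93.1
finger_force: 1.4
```

```bash
python3 st.py
```

```text
t 4.6 fix -66.4 -148.42 z 66.55 tooly ang-fix 1.5711 Ffix -2.9 -0.5 2.6 gap 93.1 j6 -1.81 tilt [-0.0007  0.0002]
```

Call:
send_rows --pt "-0.03 0 -0.01" --pt "-0.06 0 -0.01" --pt "-0.08 0 -0.01" --pt "-0.08 0 -0.01" --twist '[0,0,0,0]'

```text
t: 5.1
position: [543.4, -147.4, 67.6]
ee_rot: [[-0.993, 0.118, 0.0], [0.118, 0.993, -0.0], [-0.0, 0.0, -1.0]]
ft_force: [-0.7, -0.1, -0.3]
finger_gap: 93.1
finger_force: 0.3
```

Call:
send_rows --pt "-0.01 0 0" --pt "-0.02 0 0" --pt "-0.02 0 0" --twist '[0,0,0]'

```text
t: 5.48
position: [544.3, -147.6, 67.7]
ee_rot: [[-0.993, 0.119, -0.002], [0.119, 0.993, 0.0], [0.002, 0.0, -1.0]]
ft_force: [-6.5, 1.3, 4.1]
finger_gap: 93.0
finger_force: 3.5
```

```bash
python3 st.py; python3 - <<'E'
from workcell import ctrl
import cv2
c=ctrl.camera("top");cv2.imwrite("pics/t1.png",cv2.resize(c["pixels"][160:240,250:400,::-1],None,fx=5,fy=5,interpolation=cv2.INTER_CUBIC))
E
```

```text
t 5.47 fix -57.9 -148.42 z 67.66 tooly ang-fix 1.5709 Ffix -6.6 0.5 4.1 gap 93.0 j6 -1.81 tilt [-0.0021  0.0004]
```

View pics/t1.png

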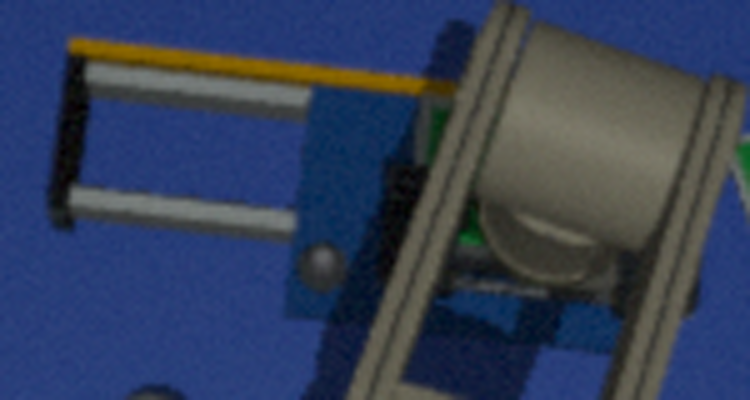

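The arm hides most of the carrier, but its visible front corner at (440,92) lies at the fence. x = -57.9 with 6.6 N agrees with that. One more small press to check that the force rises.

Call:
send_rows --pt "-0.01 0 0" --pt "-0.01 0 0" --pt "-0.01 0 0" --twist '[0,0,0]'

```text
t: 5.9
position: [544.4, -147.6, 67.7]
ee_rot: [[-0.993, 0.119, -0.004], [0.119, 0.993, 0.001], [0.004, 0.0, -1.0]]
ft_force: [-12.4, 2.1, 8.7]
finger_gap: 92.8
finger_force: 6.0
```

```bash
python3 st.py
```

```text
t 5.9 fix -57.79 -148.42 z 67.67 tooly ang-fix 1.5708 Ffix -12.5 0.7 8.7 gap 92.8 j6 -1.81 tilt [-0.004   0.0007]
```

Call:
send_rows --pt "0.15 0 0" --pt "0.2 0 -0.3" --pt "0.2 0 -0.6" --pt "0.2 0 -0.6" --twist '[0,0,0,0]' --hand 0.54

```text
t: 6.4
position: [528.8, -146.3, 131.0]
ee_rot: [[-0.993, 0.119, 0.006], [0.119, 0.993, -0.002], [-0.007, -0.002, -1.0]]
ft_force: [-0.0, -0.1, -0.4]
finger_gap: 57.5
finger_force: 0.0
```

Call:
send_rows --pt "-0.2 -0.3 0" --pt "-0.4 -0.6 0" --pt "-0.6 -0.8 0" --pt "-0.78 -0.98 0" --pt "-0.78 -0.98 0" --twist '[0.09,0.18,0.27,0.36,0.45]'

```text
t: 7.02
position: [592.5, -253.3, 125.9]
ee_rot: [[-0.518, 0.855, -0.001], [0.855, 0.518, 0.0], [0.001, -0.001, -1.0]]
ft_force: [0.1, 0.8, -0.2]
finger_gap: 50.1
finger_force: 0.0
```

Call:
send_rows --pt "0 0 0" --pt "0 0 0" --pt "0 0 0" --pt "0 0 0" --pt "0 0 0" --twist '[0.09,0.18,0.27,0.335,0.335]'

```text
t: 7.65
position: [591.8, -251.7, 126.3]
ee_rot: [[0.117, 0.993, -0.001], [0.993, -0.117, 0.001], [0.001, -0.001, -1.0]]
ft_force: [0.2, -0.8, 0.0]
finger_gap: 50.4
finger_force: 0.0
```

```bash
python3 st.py
```

```text
t 7.65 fix 1.71 -246.22 z 126.29 tooly ang-fix 0.0019 Ffix 0.3 -0.8 0.0 gap 50.4 j6 -0.36 tilt [-0.0011  0.0006]
```

Call:
send_rows --pt "0 0 0.3" --pt "0 0 0.58" --pt "0 0 0.58" --pt "0 0 0.58" --twist '[0,0,0,0]'

```text
t: 8.15
position: [592.6, -252.2, 70.3]
ee_rot: [[0.116, 0.993, 0.001], [0.993, -0.116, -0.0], [-0.0, 0.001, -1.0]]
ft_force: [0.3, -0.2, 0.4]
finger_gap: 50.0
finger_force: 0.0
```

```bash
python3 st.py; python3 - <<'E'
from workcell import ctrl
import cv2
c=ctrl.camera("top");cv2.imwrite("pics/t2.png",cv2.resize(c["pixels"][160:240,250:400,::-1],None,fx=5,fy=5,interpolation=cv2.INTER_CUBIC))
E
```

```text
t 8.15 fix 2.46 -246.57 z 70.33 tooly ang-fix 0.0024 Ffix 0.3 -0.1 0.4 gap 50.0 j6 -0.37 tilt [ 0.0005 -0.0003]
```

View pics/t2.png

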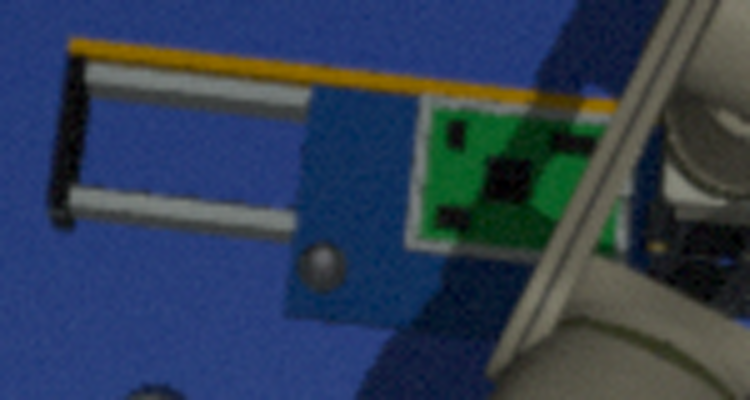

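The carrier lies flush along the fence with its front edge at about (415,100)-(408,245). Now I push from behind.

Call:
send_rows --pt "0 -0.03 0.025" --pt "0.12 -0.03 0.025" --pt "0.2 -0.03 0.025" --pt "0.28 -0.03 0.025" --pt "0.36 -0.03 0.025" --twist '[0,0,0,0,0]'

```text
t: 8.82
position: [593.7, -215.5, 67.4]
ee_rot: [[0.117, 0.993, 0.0], [0.993, -0.117, -0.001], [-0.001, 0.0, -1.0]]
ft_force: [0.7, -2.4, 0.8]
finger_gap: 50.6
finger_force: 1.0
```

Call:
send_rows --pt "0.1 0.001 0" --pt "0.2 0.002 0" --pt "0.3 0.003 0" --pt "0.4 0.004 0" --pt "0.5 0.005 0" --twist '[0,0,0,0,0]'

```text
t: 9.45
position: [600.1, -165.7, 67.3]
ee_rot: [[0.118, 0.993, 0.0], [0.993, -0.118, -0.0], [-0.0, 0.0, -1.0]]
ft_force: [0.1, -2.3, 3.0]
finger_gap: 50.0
finger_force: 1.4
```

```bash
python3 st.py
```

```text
t 9.45 fix -0.36 -159.83 z 67.33 tooly ang-fix 0.001 Ffix 0.4 -2.3 3.0 gap 50.0 j6 -0.23 tilt [ 0.0003 -0.0002]
```

Call:
send_rows --pt "0.1 0.002 0" --pt "0.2 0.004 0" --pt "0.3 0.006 0" --pt "0.4 0.008 0" --pt "0.5 0.01 0" --twist '[0,0,0,0,0]'

```text
t: 10.07
position: [606.6, -116.1, 67.0]
ee_rot: [[0.118, 0.993, -0.001], [0.993, -0.118, 0.0], [-0.0, -0.001, -1.0]]
ft_force: [-1.5, -2.7, 1.7]
finger_gap: 50.5
finger_force: 1.7
```

Call:
send_rows --pt "0.1 0.002 0" --pt "0.2 0.004 0" --pt "0.3 0.006 0" --pt "0.4 0.008 0" --pt "0.5 0.01 0" --twist '[0,0,0,0,0]'

```text
t: 10.7
position: [613.5, -66.5, 67.0]
ee_rot: [[0.118, 0.993, -0.0], [0.993, -0.118, 0.0], [0.0, -0.0, -1.0]]
ft_force: [-1.5, -3.5, 1.0]
finger_gap: 50.3
finger_force: 1.7
```

Call:
send_rows --pt "0.1 0.002 0" --pt "0.2 0.004 0" --pt "0.3 0.006 0" --pt "0.38 0.008 0" --pt "0.42 0.01 0" --twist '[0,0,0,0,0]'

```text
t: 11.32
position: [619.4, -25.0, 67.0]
ee_rot: [[0.117, 0.993, -0.0], [0.993, -0.117, 0.0], [-0.0, -0.0, -1.0]]
ft_force: [-1.7, -1.7, -0.9]
finger_gap: 50.2
finger_force: 0.8
```

```bash
python3 st.py; python3 - <<'E'
from workcell import ctrl
import cv2
c=ctrl.camera("top");cv2.imwrite("pics/t3.png",cv2.resize(c["pixels"][160:240,250:400,::-1],None,fx=5,fy=5,interpolation=cv2.INTER_CUBIC))
E
```

```text
t 11.32 fix 2.18 -17.81 z 66.98 tooly ang-fix 0.0015 Ffix -1.4 -1.9 -0.9 gap 50.2 j6 -0.01 tilt [-0.0004  0.    ]
```

View pics/t3.png

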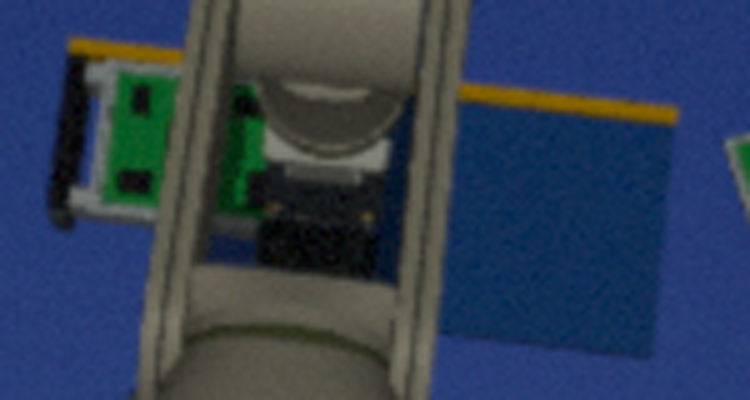

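The carrier is on the rails beside the fence with its front edge at about (103,65)-(93,210), about 15 mm short of the stop. Now a slow approach.

Call:
send_rows --pt "0.03 0 0" --pt "0.06 0 0" --pt "0.09 0 0" --pt "0.11 0 0" --pt "0.11 0 0" --twist '[0,0,0,0,0]'

```text
t: 12.0
position: [620.9, -14.4, 67.2]
ee_rot: [[0.118, 0.993, 0.0], [0.993, -0.118, 0.0], [0.0, 0.0, -1.0]]
ft_force: [0.5, -0.7, -0.3]
finger_gap: 50.4
finger_force: 0.0
```

Call:
send_rows --pt "0.01 0 0" --pt "0.02 0 0" --pt "0.025 0 0" --pt "0.025 0 0" --twist '[0,0,0,0]'

```text
t: 12.5
position: [621.2, -12.3, 67.3]
ee_rot: [[0.118, 0.993, 0.0], [0.993, -0.118, -0.0], [-0.0, 0.0, -1.0]]
ft_force: [-0.6, -1.3, 0.3]
finger_gap: 49.8
finger_force: 0.9
```

```bash
python3 st.py
```

```text
t 12.5 fix 2.46 -4.99 z 67.26 tooly ang-fix 0.0009 Ffix -0.4 -1.4 0.3 gap 49.8 j6 0.02 tilt [ 0.0002 -0.0001]
```

Call:
send_rows --pt "0.01 0 0" --pt "0.02 0 0" --pt "0.02 0 0" --twist '[0,0,0]'

```text
t: 12.88
position: [621.2, -11.7, 67.3]
ee_rot: [[0.118, 0.993, -0.0], [0.993, -0.118, -0.002], [-0.002, -0.0, -1.0]]
ft_force: [-2.0, -7.5, 2.0]
finger_gap: 50.3
finger_force: 3.9
```

Call:
send_rows --pt "0.01 0 0" --pt "0.01 0 0" --pt "0.01 0 0" --twist '[0,0,0]'

```text
t: 13.25
position: [621.2, -11.5, 67.3]
ee_rot: [[0.118, 0.993, -0.001], [0.993, -0.118, -0.003], [-0.003, -0.0, -1.0]]
ft_force: [-2.9, -12.4, 2.5]
finger_gap: 50.1
finger_force: 5.7
```

```bash
python3 st.py
```

```text
t 13.25 fix 2.3 -4.25 z 67.28 tooly ang-fix 0.0002 Ffix -1.4 -12.6 2.5 gap 50.1 j6 0.02 tilt [-0.0007 -0.0032]
```

Call:
send_rows --pt "0.008 0 0" --pt "0.008 0 0" --pt "0.008 0 0" --pt "0.008 0 0" --twist '[0,0,0,0]'

```text
t: 13.75
position: [621.1, -11.4, 67.3]
ee_rot: [[0.119, 0.993, -0.001], [0.993, -0.119, -0.004], [-0.004, -0.001, -1.0]]
ft_force: [-3.1, -13.9, 2.8]
finger_gap: 49.9
finger_force: 7.1
```

Call:
send_rows --pt "-0.1 0 0" --pt "-0.25 0 0" --pt "-0.25 0 -0.5" --pt "-0.25 0 -0.9" --pt "-0.25 0 -0.9" --twist '[0,0,0,0,0]'

```text
t: 14.38
position: [621.4, -34.0, 162.1]
ee_rot: [[0.118, 0.993, 0.008], [0.993, -0.118, -0.001], [0.0, 0.008, -1.0]]
ft_force: [0.2, 0.4, -0.5]
finger_gap: 50.1
finger_force: 0.0
```

Call:
send_rows --pt "-0.4 -0.3 -0.3" --pt "-0.7 -0.6 -0.6" --pt "-0.9 -0.9 -0.8" --pt "-0.9 -0.9 -0.8" --twist '[0,0,0,0]' --hand 1

```text
t: 14.88
position: [518.0, -113.5, 238.3]
ee_rot: [[0.12, 0.993, 0.002], [0.993, -0.12, -0.001], [-0.0, 0.002, -1.0]]
ft_force: [0.8, -0.1, 0.5]
finger_gap: 85.6
finger_force: 0.0
```

```bash
python3 st.py; python3 - <<'E'
from workcell import ctrl
import cv2,pickle,numpy as np
c=ctrl.camera("top");pickle.dump(c,open("top4.pkl","wb"));a=c["pixels"]
d=ctrl.camera("side");pickle.dump(d,open("side4.pkl","wb"));b=d["pixels"]
z=lambda i:cv2.resize(i[:,:,::-1],None,fx=5,fy=5,interpolation=cv2.INTER_CUBIC)
cv2.imwrite("pics/t4.png",np.hstack([z(a[165:230,255:335]),z(b[150:215,290:370])]))
E
```

```text
t 14.88 fix -88.04 -117.7 z 238.32 tooly ang-fix -0.0011 Ffix 0.8 0.0 0.5 gap 85.6 j6 -0.19 tilt [ 0.0023 -0.0007]
```

View pics/t4.png

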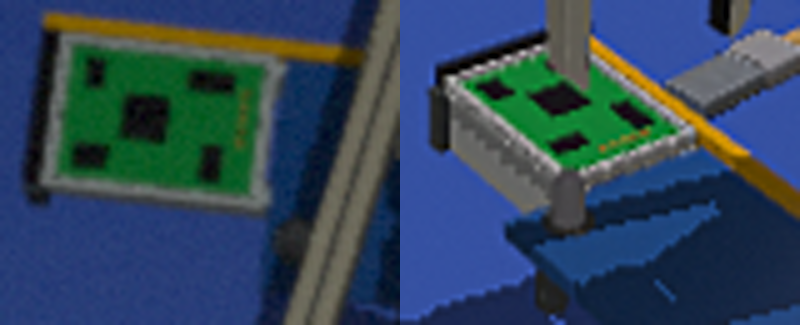

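The carrier is flat against the fence and stop. Its top-view corners are at crop (62,33), (284,60), (268,210) and (45,187), and the post tip in the side view is at (569,178). I'll refine the post and collar positions.

```bash
python3 - <<'E'
from h import *
import cv2
top=pickle.load(open("top4.pkl","rb"));side=pickle.load(open("side4.pkl","rb"));t0=pickle.load(open("top0.pkl","rb"));s0=pickle.load(open("side0.pkl","rb"))
cr=lambda u,o=(255,165):np.array(o)+(np.array(u)+.5)/5-.5
q,r=fit(top,[(50,70,59),(50,-70,59),(-50,-70,59),(-50,70,59)],cr([(62,33),(284,60),(268,210),(45,187)]),[628,67,-.119])
print("home fit",q.round(2),r.round(2).tolist(),"post from it",place(q,[(-68,-96,0)]).round(1))
# triangulate post tip, collar rim centre
pt=lambda a,b:least_squares(lambda X:np.r_[(proj(t0,X)-a).ravel(),(proj(s0,X)-b).ravel()],[550,0,80]).x
print("post tip",pt(cr((323,264),(250,160)),cr((170,194),(290,145))).round(1))
# collar: red mask in both views vs silhouette of a cylinder
th=np.linspace(0,2*np.pi,60)
def mask(c,roi):
    p=c["pixels"].astype(int);m=((p[...,0]>60)&(p[...,0]>2.2*p[...,1])&(p[...,0]>1.6*p[...,2]));k=np.zeros_like(m);x0,y0,x1,y1=roi;k[y0:y1,x0:x1]=m[y0:y1,x0:x1];return k
def bb(c,x,y):
    X=np.array([(x+25*np.cos(a),y+25*np.sin(a),z) for z in(0,60) for a in th]);u=proj(c,X);return np.r_[u.min(0)-.0,u.max(0)]
for n,c,roi in(("top",t0,(180,205,215,235)),("side",s0,(232,135,267,170))):
    v,u=np.nonzero(mask(c,roi));o=np.r_[u.min()-.5,v.min()-.5,u.max()+.5,v.max()+.5]
    r=least_squares(lambda p:bb(c,*p)-o,[534,355]);print(n,r.x.round(1),r.fun.round(2),len(u))
E
```

```text
home fit [ 6.2838e+02  6.4410e+01 -1.2000e-01] [[0.7, 0.33], [-0.2, -0.4], [-0.47, 0.09], [0.13, -0.04]] post from it [[549.5 -22.9   0. ]]
post tip [548.1 -20.6  89. ]
top [540.6 362.3] [-1.97 -1.3   2.05  1.31] 161
side [537.1 360.3] [-0.32 -0.54  0.33  0.48] 265
```

Call:
send_rows --pt "0.47 -0.04 0" --pt "0.94 -0.08 0" --pt "0.94 -0.08 0" --twist '[0,0,0]' --hand 1

```text
t: 15.35
position: [521.6, -14.3, 235.2]
ee_rot: [[0.113, 0.994, -0.003], [0.994, -0.113, 0.001], [0.001, -0.003, -1.0]]
ft_force: [0.4, -0.7, -0.9]
finger_gap: 93.1
finger_force: 0.0
```

Call:
send_rows --pt "0.47 -0.04 0" --pt "0.94 -0.08 0" --pt "0.94 -0.08 0" --twist '[0,0,0]'

```text
t: 15.72
position: [524.7, 78.9, 235.7]
ee_rot: [[0.114, 0.994, -0.002], [0.994, -0.114, 0.0], [0.0, -0.002, -1.0]]
ft_force: [0.1, -0.6, -1.0]
finger_gap: 93.0
finger_force: 0.0
```

Call:
send_rows --pt "0.47 -0.04 0" --pt "0.94 -0.08 0" --pt "0.94 -0.08 0" --twist '[0,0,0]'

```text
t: 16.1
position: [527.9, 172.2, 235.9]
ee_rot: [[0.115, 0.993, -0.002], [0.993, -0.115, -0.0], [-0.0, -0.002, -1.0]]
ft_force: [-0.3, -0.6, 0.7]
finger_gap: 93.1
finger_force: 0.0
```

Call:
send_rows --pt "0.47 -0.04 0" --pt "0.94 -0.08 0" --pt "0.94 -0.08 0" --twist '[0,0,0]'

```text
t: 16.48
position: [531.3, 265.8, 236.0]
ee_rot: [[0.115, 0.993, -0.001], [0.993, -0.115, -0.001], [-0.001, -0.001, -1.0]]
ft_force: [-0.0, -1.3, -0.8]
finger_gap: 93.1
finger_force: 0.0
```

Call:
send_rows --pt "0.46 -0.04 0" --pt "0.9 -0.06 0" --pt "0.9 -0.06 0" --pt "0.9 -0.06 0" --twist '[0,0,0,0]'

```text
t: 16.98
position: [536.4, 353.1, 236.5]
ee_rot: [[0.119, 0.993, -0.001], [0.993, -0.119, -0.002], [-0.002, -0.0, -1.0]]
ft_force: [0.2, -0.4, 0.1]
finger_gap: 93.0
finger_force: 0.0
```

```bash
cat > to.py <<'E'
import sys,numpy as np
from workcell import ctrl
s=ctrl.get_state();X=np.array([float(a) for a in sys.argv[1:4]])
print("need slide",((s["ee_rot"].T@(X-s["position"]))/100).round(3))
E
python3 st.py; python3 to.py 535.5 355.5 100
```

```text
t 16.98 fix -125.13 347.77 z 236.48 tooly ang-fix 0.0 Ffix 0.2 -0.4 0.1 gap 93.0 j6 0.62 tilt [-0.0007 -0.0015]
need slide [ 0.025 -0.011  1.365]
```

Descend to TCP z = 40 and grip lightly to centre the collar. Then open, turn 90° and grip again.

Call:
send_rows --pt "0.02 -0.01 0.5" --pt "0.02 -0.01 0.98" --pt "0.02 -0.01 0.98" --twist '[0,0,0]'

```text
t: 17.35
position: [532.5, 353.5, 134.2]
ee_rot: [[0.119, 0.993, -0.008], [0.993, -0.119, -0.005], [-0.006, -0.007, -1.0]]
ft_force: [0.3, -0.3, -0.4]
finger_gap: 92.6
finger_force: 0.0
```

Call:
send_rows --pt "0 0 0.4" --pt "0 0 0.7" --pt "0 0 0.96" --pt "0 0 0.96" --pt "0 0 0.96" --twist '[0,0,0,0,0]'

```text
t: 17.98
position: [536.8, 357.6, 46.1]
ee_rot: [[0.118, 0.993, 0.003], [0.993, -0.118, 0.002], [0.002, 0.003, -1.0]]
ft_force: [0.3, -1.3, 0.6]
finger_gap: 93.0
finger_force: 0.0
```

Call:
send_rows --pt "0 0 0" --pt "0 0 0" --pt "0 0 0" --pt "0 0 0" --pt "0 0 0" --twist '[0,0,0,0,0]' --hand 0.3 --grip_force 5

```text
t: 18.6
position: [535.1, 357.3, 43.2]
ee_rot: [[0.118, 0.993, 0.0], [0.993, -0.118, -0.0], [0.0, 0.0, -1.0]]
ft_force: [0.6, 0.4, 1.1]
finger_gap: 49.8
finger_force: 5.0
```

```bash
python3 st.py
```

```text
t 18.6 fix -126.9 351.76 z 43.19 tooly ang-fix 0.001 Ffix 0.6 0.5 1.1 gap 49.8 j6 0.63 tilt [ 0.0002 -0.    ]
```

Call:
send_rows --pt "0 0 0" --pt "0 0 0" --pt "0 0 0" --pt "0 0 0" --twist '[0,0,0,0]' --hand 1

```text
t: 19.1
position: [535.0, 357.3, 43.1]
ee_rot: [[0.118, 0.993, -0.0], [0.993, -0.118, -0.0], [-0.0, -0.0, -1.0]]
ft_force: [0.8, -0.0, -0.1]
finger_gap: 85.0
finger_force: 0.0
```

Call:
send_rows --pt "0 0 0" --pt "0 0 0" --pt "0 0 0" --pt "0 0 0" --pt "0 0 0" --twist '[-0.09,-0.18,-0.27,-0.36,-0.45]'

```text
t: 19.73
position: [535.1, 357.3, 43.1]
ee_rot: [[-0.709, 0.705, 0.0], [0.705, 0.709, 0.0], [-0.0, 0.0, -1.0]]
ft_force: [-0.8, -0.1, -0.1]
finger_gap: 92.6
finger_force: 0.0
```

Call:
send_rows --pt "0 0 0" --pt "0 0 0" --pt "0 0 0" --pt "0 0 0" --pt "0 0 0" --twist '[-0.09,-0.18,-0.27,-0.335,-0.335]'

```text
t: 20.35
position: [535.1, 357.3, 43.1]
ee_rot: [[-0.993, 0.119, 0.0], [0.119, 0.993, 0.0], [-0.0, 0.0, -1.0]]
ft_force: [0.0, 0.4, 0.3]
finger_gap: 93.2
finger_force: 0.0
```

Call:
send_rows --pt "0 0 0" --pt "0 0 0" --pt "0 0 0" --pt "0 0 0" --pt "0 0 0" --twist '[0,0,0,0,0]' --hand 0.3 --grip_force 20

```text
t: 20.98
position: [535.0, 357.3, 43.1]
ee_rot: [[-0.993, 0.119, -0.0], [0.119, 0.993, -0.0], [0.0, -0.0, -1.0]]
ft_force: [-0.0, 0.5, 0.1]
finger_gap: 50.2
finger_force: 20.0
```

Call:
send_rows --pt "0 0 -0.3" --pt "0 0 -0.6" --pt "0 0 -0.95" --pt "0 0 -0.95" --twist '[0,0,0,0]'

```text
t: 21.48
position: [537.1, 358.4, 141.9]
ee_rot: [[-0.993, 0.119, 0.006], [0.119, 0.993, 0.003], [-0.005, 0.004, -1.0]]
ft_force: [0.3, 0.1, -1.9]
finger_gap: 50.3
finger_force: 20.0
```

```bash
python3 st.py; python3 to.py 549 -21.4 150
```

```text
t 21.48 fix -125.14 353.13 z 141.91 tooly ang-fix 1.5709 Ffix 0.3 0.1 -1.9 gap 50.3 j6 -0.94 tilt [0.0056 0.0031]
need slide [-0.569 -3.757 -0.092]
```

Call:
send_rows --pt "-0.07 -0.47 -0.2" --pt "-0.14 -0.94 -0.2" --pt "-0.14 -0.94 -0.2" --twist '[0,0,0]'

```text
t: 21.85
position: [537.4, 259.2, 156.4]
ee_rot: [[-0.993, 0.122, -0.002], [0.122, 0.993, -0.002], [0.002, -0.002, -1.0]]
ft_force: [0.2, 1.0, -1.6]
finger_gap: 50.6
finger_force: 20.0
```

Call:
send_rows --pt "-0.07 -0.47 0" --pt "-0.14 -0.94 0" --pt "-0.14 -0.94 0" --twist '[0,0,0]'

```text
t: 22.22
position: [540.0, 165.1, 156.5]
ee_rot: [[-0.993, 0.122, -0.002], [0.122, 0.993, -0.001], [0.002, -0.001, -1.0]]
ft_force: [-0.0, 1.1, -1.6]
finger_gap: 50.2
finger_force: 20.0
```

Call:
send_rows --pt "-0.07 -0.47 0" --pt "-0.14 -0.94 0" --pt "-0.14 -0.94 0" --twist '[0,0,0]'

```text
t: 22.6
position: [543.1, 70.9, 157.1]
ee_rot: [[-0.993, 0.121, -0.001], [0.121, 0.993, -0.0], [0.001, -0.0, -1.0]]
ft_force: [0.1, 1.0, -2.3]
finger_gap: 50.3
finger_force: 20.0
```

Call:
send_rows --pt "-0.07 -0.47 0" --pt "-0.12 -0.8 0" --pt "-0.14 -0.92 0" --pt "-0.14 -0.92 0" --pt "-0.14 -0.92 0" --twist '[0,0,0,0,0]'

```text
t: 23.22
position: [546.3, -19.2, 157.8]
ee_rot: [[-0.993, 0.117, -0.0], [0.117, 0.993, 0.001], [0.0, 0.001, -1.0]]
ft_force: [0.3, 1.3, -2.1]
finger_gap: 49.9
finger_force: 20.0
```

```bash
python3 st.py; python3 to.py 549 -21.4 140
```

```text
t 23.23 fix -71.13 -20.69 z 157.85 tooly ang-fix 1.5721 Ffix 0.1 1.4 -2.1 gap 49.9 j6 -1.58 tilt [-0.0004  0.0007]
need slide [-0.03  -0.019  0.178]
```

Call:
send_rows --pt "-0.03 -0.02 0.1" --pt "-0.03 -0.02 0.2" --pt "-0.03 -0.02 0.22" --pt "-0.03 -0.02 0.22" --twist '[0,0,0,0]'

```text
t: 23.72
position: [548.7, -22.9, 135.7]
ee_rot: [[-0.993, 0.118, -0.001], [0.118, 0.993, 0.0], [0.001, 0.0, -1.0]]
ft_force: [0.2, -0.2, -1.6]
finger_gap: 50.4
finger_force: 20.0
```

```bash
python3 st.py; python3 - <<'E'
from workcell import ctrl
import cv2,pickle,numpy as np
from h import *
d=ctrl.camera("side");pickle.dump(d,open("side5.pkl","wb"));b=d["pixels"]
s=ctrl.get_state();x,y,z=s["position"];zb=z-43.1
print("pred collar L/R edges bottom", [proj(d,(x+k*25*.741/np.hypot(.741,.672),y-k*25*.672/np.hypot(.741,.672),zb)).round(2).tolist() for k in(-1,0,1)])
print("robot pred post tip centre if aligned",proj(d,(x,y,86)).round(2))
cv2.imwrite("pics/t5.png",cv2.resize(b[150:215,285:365,::-1],None,fx=8,fy=8,interpolation=cv2.INTER_CUBIC))
E
```

```text
t 23.73 fix -68.27 -24.16 z 135.66 tooly ang-fix 1.571 Ffix 0.3 -0.1 -1.6 gap 50.4 j6 -1.59 tilt [-0.0009  0.0001]
pred collar L/R edges bottom [[[315.22, 182.45]], [[323.76, 182.62]], [[332.29, 182.79]]]
robot pred post tip centre if aligned [[323.69 184.59]]
```

View pics/t5.png

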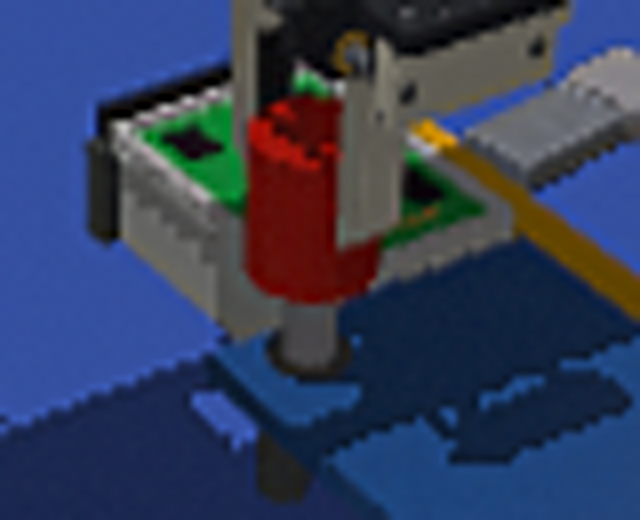

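The collar's lower edges span crop 246-383 and the post shaft 283-338, so the collar is about 1.4 mm to the right in the image. I'll correct that and lower gently.

Call:
send_rows --pt "0.009 0.013 0.0" --pt "0.009 0.013 0.04" --pt "0.009 0.013 0.08" --pt "0.009 0.013 0.11" --pt "0.009 0.013 0.11" --twist '[0,0,0,0,0]'

```text
t: 24.4
position: [548.1, -21.7, 124.7]
ee_rot: [[-0.993, 0.119, -0.001], [0.119, 0.993, 0.0], [0.001, 0.0, -1.0]]
ft_force: [-0.2, 0.3, -0.8]
finger_gap: 50.6
finger_force: 20.0
```

```bash
python3 st.py
```

```text
t 24.4 fix -69.03 -22.95 z 124.74 tooly ang-fix 1.5709 Ffix -0.2 0.3 -0.8 gap 50.6 j6 -1.58 tilt [-0.0005  0.0001]
```

Call:
send_rows --pt "0 0 0.02" --pt "0 0 0.05" --pt "0 0 0.08" --pt "0 0 0.08" --twist '[0,0,0,0]'

```text
t: 24.9
position: [549.2, -21.2, 117.3]
ee_rot: [[-0.993, 0.118, 0.002], [0.118, 0.993, 0.001], [-0.002, 0.001, -1.0]]
ft_force: [5.2, 4.5, -2.5]
finger_gap: 50.4
finger_force: 20.0
```

```bash
python3 st.py
```

```text
t 24.9 fix -67.96 -22.41 z 117.29 tooly ang-fix 1.5711 Ffix 4.7 5.1 -2.5 gap 50.4 j6 -1.58 tilt [0.0022 0.0006]
```

Call:
send_rows --pt "-0.015 0.015 0" --pt "-0.015 0.015 0.02" --pt "-0.015 0.015 0.05" --pt "-0.015 0.015 0.05" --twist '[0,0,0,0]'

```text
t: 25.4
position: [549.7, -20.3, 111.5]
ee_rot: [[-0.993, 0.119, -0.001], [0.119, 0.993, 0.0], [0.001, 0.0, -1.0]]
ft_force: [1.2, 1.0, -2.8]
finger_gap: 50.0
finger_force: 20.0
```

```bash
python3 st.py
```

```text
t 25.4 fix -67.65 -21.46 z 111.53 tooly ang-fix 1.571 Ffix 1.1 1.1 -2.8 gap 50.0 j6 -1.58 tilt [-0.0007  0.0001]
```

Call:
send_rows --pt "-0.004 0.004 0.04" --pt "-0.004 0.004 0.08" --pt "-0.004 0.004 0.12" --pt "-0.004 0.004 0.14" --pt "-0.004 0.004 0.14" --twist '[0,0,0,0,0]'

```text
t: 26.02
position: [550.2, -20.0, 97.9]
ee_rot: [[-0.993, 0.119, -0.001], [0.119, 0.993, 0.0], [0.001, -0.0, -1.0]]
ft_force: [0.0, 1.2, -1.1]
finger_gap: 50.0
finger_force: 20.0
```

```bash
python3 st.py
```

```text
t 26.02 fix -67.14 -21.07 z 97.86 tooly ang-fix 1.571 Ffix -0.1 1.2 -1.1 gap 50.0 j6 -1.58 tilt [-0.0005  0.    ]
```

Call:
send_rows --pt "0 0 0.015" --pt "0 0 0.03" --pt "0 0 0.03" --pt "0 0 0.03" --twist '[0,0,0,0]'

```text
t: 26.52
position: [550.4, -20.0, 95.2]
ee_rot: [[-0.993, 0.118, 0.0], [0.118, 0.993, -0.0], [-0.0, -0.0, -1.0]]
ft_force: [-0.2, -0.6, -1.5]
finger_gap: 50.4
finger_force: 20.0
```

```bash
python3 st.py
```

```text
t 26.52 fix -66.92 -21.05 z 95.17 tooly ang-fix 1.571 Ffix -0.1 -0.7 -1.5 gap 50.4 j6 -1.58 tilt [ 0.0001 -0.    ]
```

Call:
send_rows --pt "0 0 0.01" --pt "0 0 0.015" --pt "0 0 0.015" --twist '[0,0,0]'

```text
t: 26.9
position: [550.8, -20.0, 95.0]
ee_rot: [[-0.993, 0.118, 0.001], [0.118, 0.993, -0.0], [-0.001, -0.0, -1.0]]
ft_force: [-3.9, 0.6, 9.7]
finger_gap: 50.2
finger_force: 20.0
```

```bash
python3 st.py
```

```text
t 26.9 fix -66.56 -21.02 z 95.05 tooly ang-fix 1.5711 Ffix -3.9 0.1 9.7 gap 50.2 j6 -1.58 tilt [ 0.0008 -0.0001]
```

Seated: 9.7 N upward at the expected height. I'll release, raise and check.

Call:
send_rows --pt "0 0 -0.01" --pt "0 0 -0.01" --pt "0 0 -0.01" --pt "0 0 -0.01" --pt "0 0 -0.01" --twist '[0,0,0,0,0]' --hand 0.9

```text
t: 27.52
position: [550.3, -20.0, 94.5]
ee_rot: [[-0.993, 0.118, -0.0], [0.118, 0.993, 0.0], [0.0, -0.0, -1.0]]
ft_force: [-1.1, -0.6, -0.6]
finger_gap: 83.5
finger_force: 0.0
```

Call:
send_rows --pt "0 0 -0.2" --pt "0 0 -0.5" --pt "0 0 -0.95" --pt "0 0 -0.95" --twist '[0,0,0,0]'

```text
t: 28.02
position: [553.6, -20.4, 196.2]
ee_rot: [[-0.993, 0.119, 0.01], [0.119, 0.993, -0.001], [-0.01, -0.0, -1.0]]
ft_force: [0.7, -0.4, 0.3]
finger_gap: 83.5
finger_force: 0.0
```

Call:
send_rows --pt "0.4 0 -0.2" --pt "0.9 0 -0.4" --pt "0.9 0 -0.4" --pt "0.9 0 -0.4" --twist '[0,0,0,0]'

```text
t: 28.52
position: [461.5, -9.4, 230.1]
ee_rot: [[-0.993, 0.119, 0.001], [0.119, 0.993, -0.0], [-0.001, -0.0, -1.0]]
ft_force: [-0.5, -0.2, -0.7]
finger_gap: 83.6
finger_force: 0.0
```

```bash
python3 st.py; python3 - <<'E'
from workcell import ctrl
import cv2,numpy as np
a=ctrl.camera("top")["pixels"];b=ctrl.camera("side")["pixels"]
z=lambda i:cv2.resize(i[:,:,::-1],None,fx=5,fy=5,interpolation=cv2.INTER_CUBIC)
cv2.imwrite("pics/t6.png",np.hstack([z(a[165:230,255:335]),z(b[150:215,290:370])]))
E
```

```text
t 28.52 fix -156.52 -21.12 z 230.05 tooly ang-fix 1.571 Ffix -0.4 -0.3 -0.7 gap 83.6 j6 -1.58 tilt [ 0.0014 -0.0003]
```

View pics/t6.png

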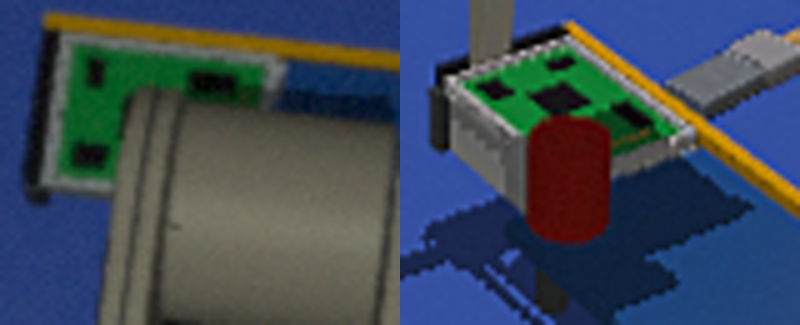

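The collar sits upright and fully down on the post (side crop 525-610, 118-242). The carrier is unmoved, with corners at (62,33) and (284,60) in the top crop. Handing in.

```bash
python3 -c "
from workcell import ctrl
print(ctrl.sign_off())"
```

```text
the job is handed in; nothing more can be done
None
```

I handed the job in at about 28.5 s: the carrier is flat on the rails against the fence and was pressed on the end stop at about 14 N, the collar is fully down on the post and released, and the result of the judging was not shown.

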